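# Right the specimen jar and draw the long spatula from the soaking box

## Task

One of the three red-lidded specimen jars on the blue strip has tipped over: stand it upright on its foot in its row, wholly on the strip, and let go of it, without shifting its neighbours or anything else on the table. Then take the long teal spatula out of the steel soaking box; it is longer than the opening between the two clear covers, so tip it and draw it out slantwise. Finish still holding the spatula in the gripper, roughly level and motionless, with the tip of its blade above the jar you stood up, well clear of the jars.

Things in the scene. Friction and masses are not known exactly. Their poses are not given: they have to be found in the camera images.
- jar_mid (a point): the tipped specimen jar: a closed plain cylinder 48 mm in diameter and 75 mm long, 80 g, white with a red lid (the last 20 mm). The point is its centre, half-way along its axis. Its own x axis runs along the jar from foot to lid: level at the start (lid roughly towards the robot), upright when the jar stands on its foot; the centre of the standing jar is then 37.5 mm above the strip.
- jar_b_mid (a point): a standing jar of the same size; the point is its centre, half-way up; z axis up. The three jars are about 110 mm apart along the strip, the tipped one in any of the three places. Leave it standing where it is.
- jar_c_mid (a point): the other standing jar, likewise.
- strip: blue strip fixed on the table, 110 mm wide (its x axis) by 340 mm long (its y axis, along the row), 3 mm thick; origin at the centre of its underside.
- soak_box: steel soaking box, fixed. Origin at the centre of its underside, x axis along its length. Inside 330 mm long (x), 150 mm wide (y); floor 4 mm thick, side walls 6 mm, outer height 60 mm. Two fixed clear covers, 4 mm thick, close its top at both ends (undersides 56 mm above the table, tops 60 mm); the opening between their red edges is 165 mm long (from x = -82.5 to +82.5 mm) and the full 150 mm wide.
- spatula_mid (a point): the long spatula, 230 mm overall, 60 g, lying loose on the box floor roughly along the box. The point is its middle, 8 mm above its underside. Its x axis points along it to the blade, z up, y across. Teal handle 14 mm wide and 16 mm high from x = -115 to +35 mm; dark steel blade 18 mm wide, 4 mm thick, from x = +30 to +115 mm at mid height. It balances at about x = -20 mm.
- blade_tip (a point): the end of the spatula's blade, 115 mm from its middle.
- handle_end (a point): the end of the spatula's handle, 115 mm from its middle, the other way.
- kidney_dish: teal kidney dish, about 240 mm long (y), 45 mm high, bean-shaped, on the far side of the table, its hollow side to the robot; origin near its centre, underneath. Bystander.
- spray_bottle: silver-grey spray can, 52 mm in diameter, 150 mm high; origin under its centre. Bystander.
- amber_bottle: amber bottle with a black cap, 60 mm in diameter, 140 mm high; origin under its centre. Bystander.
Mind the look-alikes: they are no part of the job. What is shaped like the part that bears jar_mid but green is not meant.

How it is judged:
By the outcome, as a careful person would: the job done as asked, in the order asked, and still so for the second after the job is handed in, while the arm keeps its last pose, push and grip.
It also fails if it takes over 64 s, if anything falls off the work surface, if the arm or the gripper's body presses on something with over 40 N, if the wrist force passes 120 N, or if a joint passes its speed limit or range.

## Robot

A 7-joint arm with a two-finger parallel gripper is mounted at the origin on the work surface. World frame = base frame: x ahead of the robot, y to its left, z up, the work surface at z = 0. Lengths are in mm, angles in rad, forces in N, time in s.
With the tool pointing down it reaches from about 425 to 1025 mm from the base axis. Payload 9.4 kg.
Tool frame: the origin (TCP) lies midway between the tips of the shut fingers; the grasp point (between the pads) lies 19 mm behind it; x points along the fingers, y is the direction in which the jaws open and shut, and the axes are right-handed (so a half turn about x gives the same grasp; the last joint's range is limited). The gripper opens to 85 mm and grips with 20 to 120 N. Pads are 22 mm wide; open, the fingers measure 114 mm over their backs; the gripper's body (76 mm by 85 mm) begins 54 mm behind the grasp point. The pads swing forward as they close: fully open they stand 13 mm farther back than shut.
Start: joints at [1.112, 0.599, -0.003, 1.599, 0.002, 0.943, -0.08], TCP at [270.12, -672.8, 231.275] pointing down, gripper open.
Joint ranges: [-2.57, 2.57], [-0.35, 1.97], [-1.29, 1.29], [0.11, 2.56], [-1.05, 4.19], [0.11, 1.86], [-2.63, 2.63]. Speed limits (rad/s): [2.22, 2.22, 3.01, 3.01, 3.14, 3.14, 3.14].

## Interface

Orientations are given as a rotation vector (axis times angle).
In Python, from workcell import * gives the robot as it stands. Calls block until the motion is done:
- reach(position, orientation): joint-space move of the TCP to a pose.
- movel(position, ori=None, max_speed=150): straight line of the TCP; ori=None keeps the orientation; max_speed is the mean speed in mm/s.
- move_j(angles): joint-space move.
- command_gripper(opening): finger opening in mm; the grip force is fixed at half the most; returns when the fingers have stopped.
- pause(seconds).
- solve_ik(position, orientation): joint angles nearest the present ones, or None.
- state(): the state.
- snapshot(name): name is "side" or "top"; returns the picture (400x640x3 uint8, red, green, blue); there is no depth.
- camera_model(name): a dict with "vfov" (degrees; the focal length in pixels is half the picture's height over the tangent of half this angle, whatever the lens; pixels are square), "cx", "cy" (the principal point, pixels), "extrinsics" (4x4, takes a point from camera to world coordinates). Camera axes: x right, y down, z forward; pixel columns grow to the right and rows downward; lengths in mm; the calibration is good to about 2 mm. A picture is of the moment at which its call begins. camera_model takes no time and is no camera call.
A pose or a line that the arm cannot do raises Unreachable and nothing moves.
- close_job(): hands the job in, once; it reports no verdict.
The state is a dict: "time_s": time; "joints": joint angles; "qd": joint speeds; "effort": joint torques, N m; "tcp_pos": TCP position; "eef_rot": TCP orientation; "contact_force": force on the tool from outside, world axes, zero at the start; "torque": the same for the moment, N m; "finger_gap": finger opening in mm.
Only numpy, scipy, OpenCV 4.12 (cv2) and the standard library are available. Lean on these libraries where they do the work, as an engineer would, in place of code of your own. Each camera call takes 0.05 s, during which the arm holds its last target. There are 200 camera calls.

## Working session

There is one attempt and no reset: what is moved stays moved. The work goes in short steps, each a Python script; the robot and the scene stay as the last script left them, time stands still between calls to the robot, and variables do not carry over. Pictures are saved under pics/ and viewed, about 8 in all and at most 12, crops included, and the job is handed in when it is done.

```bash
mkdir -p pics; ls; python3 - <<'E'
from workcell import *
import cv2,numpy as np
np.set_printoptions(precision=4,suppress=True)
for n in("side","top"):
    im=snapshot(n); cv2.imwrite(f"pics/{n}0.png",cv2.cvtColor(im,cv2.COLOR_RGB2BGR)); m=camera_model(n); print(n,m)
s=state();print(s)
E
```

```text
pics
side {'vfov': 45.66177368837947, 'cx': 328.35179611056464, 'cy': 199.75111849733528, 'extrinsics': array([[  -0.9064,   -0.3065,    0.2906,  188.7317],
       [  -0.4223,    0.67  ,   -0.6105,  935.1662],
       [  -0.0075,   -0.6761,   -0.7368, 1084.4447],
       [   0.    ,    0.    ,    0.    ,    1.    ]])}
top {'vfov': 56.75011434778971, 'cx': 324.49274322755866, 'cy': 197.21030635271416, 'extrinsics': array([[ -0.0282,  -0.9779,   0.2073, 423.4531],
       [ -0.9996,   0.0279,  -0.0045,  66.5767],
       [ -0.0014,  -0.2074,  -0.9783, 968.106 ],
       [  0.    ,   0.    ,   0.    ,   1.    ]])}
{'time_s': 0.1, 'joints': array([ 1.1123,  0.6   , -0.0025,  1.6001,  0.0018,  0.9429, -0.0798]), 'qd': array([ 0.0007, -0.0013, -0.0002, -0.0023,  0.0002,  0.0013,  0.0005]), 'effort': array([  0.0057, -77.7996,   1.5705, -25.8623,   0.0126,   0.0056,
        -0.    ]), 'tcp_pos': array([ 269.9429, -672.4222,  230.5103]), 'eef_rot': array([ 2.0125,  0.3904, -2.0133]), 'contact_force': array([0.4768, 0.5017, 0.2172]), 'torque': array([0.0125, 0.0362, 0.0294]), 'finger_gap': 85.58732466773259}
```

View pics/top0.png

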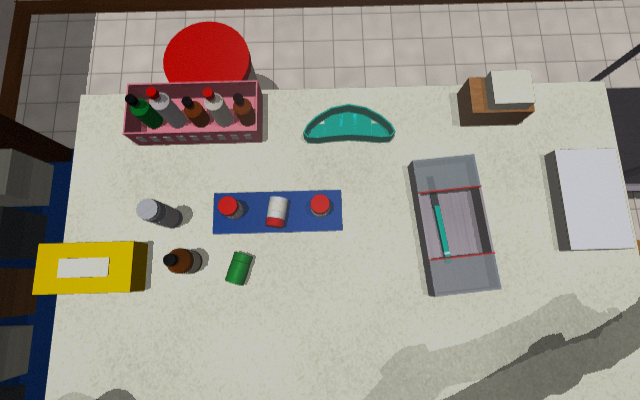

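View pics/side0.png

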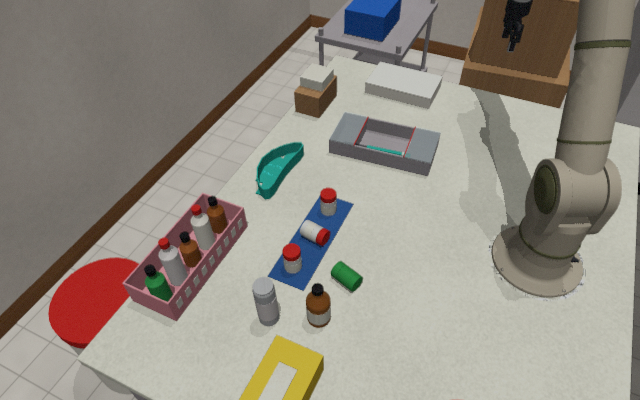

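```bash
cat > h.py <<'E'
from workcell import *
import cv2,numpy as np
from scipy.spatial.transform import Rotation as R
np.set_printoptions(precision=2,suppress=True)
def cast(name,px,z):
    m=camera_model(name); f=200/np.tan(np.radians(m["vfov"]/2)); E=m["extrinsics"]
    px=np.atleast_2d(px).astype(float)
    d=np.c_[(px[:,0]-m["cx"])/f,(px[:,1]-m["cy"])/f,np.ones(len(px))]@E[:3,:3].T
    o=E[:3,3]; return o+d*((z-o[2])/d[:,2])[:,None]
def proj(name,P):
    m=camera_model(name); f=200/np.tan(np.radians(m["vfov"]/2)); E=m["extrinsics"]
    c=(np.atleast_2d(P)-E[:3,3])@E[:3,:3]
    return np.c_[c[:,0]/c[:,2]*f+m["cx"],c[:,1]/c[:,2]*f+m["cy"]]
def mask(im,lo,hi,roi):
    h=cv2.cvtColor(im,cv2.COLOR_RGB2HSV); k=cv2.inRange(h,np.array(lo),np.array(hi))
    o=np.zeros_like(k); x0,y0,x1,y1=roi; o[y0:y1,x0:x1]=k[y0:y1,x0:x1]; return o
def blobs(k,amin=15):
    c,_=cv2.findContours(k,cv2.RETR_EXTERNAL,cv2.CHAIN_APPROX_NONE)
    return [x for x in c if cv2.contourArea(x)>amin]
def save(im,name,roi=None,s=1):
    if roi: x0,y0,x1,y1=roi; im=im[y0:y1,x0:x1]
    cv2.imwrite("pics/"+name,cv2.cvtColor(cv2.resize(im,None,fx=s,fy=s,interpolation=cv2.INTER_CUBIC),cv2.COLOR_RGB2BGR))
E
python3 - <<'E'
from h import *
t=cv2.cvtColor(cv2.imread("pics/top0.png"),cv2.COLOR_BGR2RGB)
s=cv2.cvtColor(cv2.imread("pics/side0.png"),cv2.COLOR_BGR2RGB)
# strip
k=mask(t,(105,120,40),(125,255,255),(205,180,350,245)); c=np.vstack(blobs(k)); r=cv2.minAreaRect(cv2.convexHull(c)); b=cv2.boxPoints(r)
print("strip",cast("top",b,3))
print("ctr",cast("top",b,3).mean(0))
# red lids
k=mask(t,(0,150,80),(8,255,255),(205,180,350,245))|mask(t,(172,150,80),(180,255,255),(205,180,350,245))
for c in blobs(k): 
    p=cv2.minAreaRect(c); print("red",p, cast("top",p[0],78),cast("top",p[0],27))
# tipped jar whole: non-blue inside convex region
k=mask(t,(0,0,140),(180,60,255),(255,185,300,235))
for c in blobs(k,60): print("white",cv2.minAreaRect(c),cv2.boundingRect(c),cast("top",cv2.minAreaRect(c)[0],27))
k=mask(t,(80,90,60),(98,255,255),(405,150,505,300))
for c in blobs(k,8): 
    p=cv2.minAreaRect(c);print("teal",p,cast("top",cv2.boxPoints(p),20))
k=mask(t,(0,120,80),(8,255,255),(405,150,505,300))|mask(t,(172,120,80),(180,255,255),(405,150,505,300))
for c in blobs(k,3): print("edge",cast("top",np.array([c[c[:,0,0].argmin(),0],c[c[:,0,0].argmax(),0]]),60))
A=cv2.resize(t[140:305,400:510],None,fx=3.6,fy=3.6,interpolation=cv2.INTER_CUBIC)
B=cv2.resize(s[105:180,320:445],None,fx=3.1,fy=3.1,interpolation=cv2.INTER_CUBIC)
C=cv2.resize(t[185:240,250:305],None,fx=5,fy=5,interpolation=cv2.INTER_CUBIC)
o=np.zeros((600,790,3),np.uint8); o[:A.shape[0],:A.shape[1]]=A; o[:B.shape[0],400:400+B.shape[1]]=B; o[300:300+C.shape[0],450:450+C.shape[1]]=C
save(o,"crop0.png")
E
```

```text
strip [[647.42 362.53   3.  ]
 [647.42  18.7    3.  ]
 [540.    19.78   3.  ]
 [540.16 355.89   3.  ]]
ctr [593.75 189.22   3.  ]
red ((274.3399658203125, 221.61997985839844), (16.970563888549805, 7.636753082275391), 8.13010311126709) [[555.09 185.71  78.  ]] [[562.63 192.53  27.  ]]
red ((227.0, 205.0), (18.0, 18.0), 90.0) [[599.4  301.53  78.  ]] [[609.48 314.99  27.  ]]
red ((319.5, 203.0), (17.0, 18.0), 0.0) [[597.94  75.12  78.  ]] [[607.94  75.61  27.  ]]
white ((276.0693664550781, 206.54910278320312), (15.813948631286621, 21.4400634765625), 8.746162414550781) (267, 196, 19, 23) [[601.79 188.06  27.  ]]
white ((277.0, 188.0), (6.0, 44.0), 90.0) (255, 185, 45, 7) [[651.01 185.58  27.  ]]
teal ((440.6804504394531, 228.17559814453125), (47.70279312133789, 6.565244674682617), 77.90524291992188) [[ 594.2  -218.22   20.  ]
 [ 597.36 -235.25   20.  ]
 [ 476.36 -249.49   20.  ]
 [ 473.37 -232.88   20.  ]]
edge [[ 453.42 -188.35   60.  ]
 [ 468.17 -345.37   60.  ]]
edge [[ 622.59 -172.92   60.  ]
 [ 633.62 -330.39   60.  ]]
```

View pics/crop0.png

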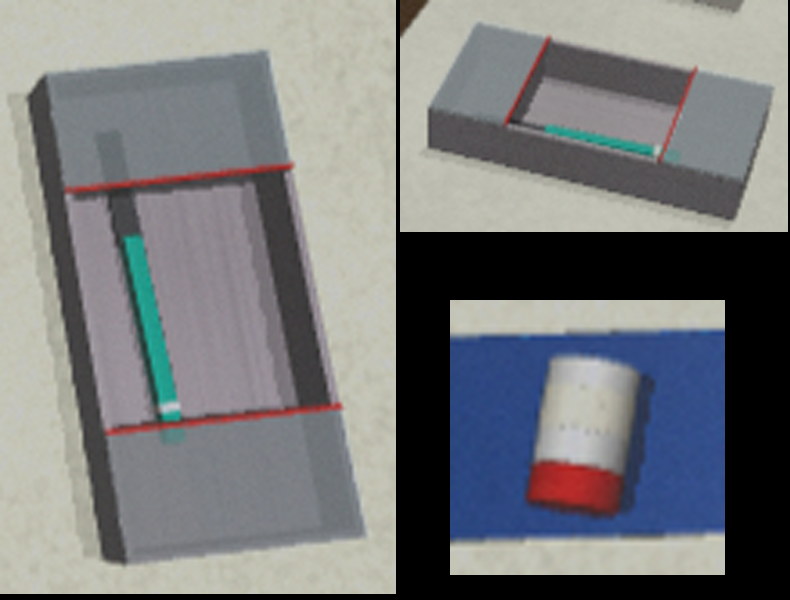

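```bash
cat >> h.py <<'E'
def ori(d,j):
    d=d/np.linalg.norm(d); return R.from_matrix(np.c_[d,j,np.cross(d,j)])
def unit(v): return v/np.linalg.norm(v)
E
python3 - <<'E'
from h import *
t=cv2.cvtColor(cv2.imread("pics/top0.png"),cv2.COLOR_BGR2RGB)
roi=(258,193,297,231)
k=255-mask(t,(100,110,20),(130,255,255),roi); o=np.zeros_like(k); o[193:231,258:297]=k[193:231,258:297]
for c in blobs(o,60):
    p=cv2.minAreaRect(c); print("jar",p,cast("top",p[0],27), cast("top",cv2.boxPoints(p),27))
sp={"front":(437.2,205.6),"end":(448.1,262.5)}
for n,p in sp.items(): print(n,cast("top",p,20))
print("tip",cast("top",(430.,176.),14))
g=cast("top",[(238.5,268)],24);print("green",g)
# standing jars' axis heights: lid top 78
s=cv2.cvtColor(cv2.imread("pics/side0.png"),cv2.COLOR_BGR2RGB)
C=np.array([588,189,27.]);print("side proj",proj("side",[C]))
# IK tests
q0=R.from_rotvec(state()["eef_rot"]).as_matrix();print(q0)
for ang in(.03,.12):
  u=np.array([-np.cos(ang),np.sin(ang),0])
  for sg in(1,-1):
    j=sg*np.array([-u[1],u[0],0])
    for al in np.radians([30,35,40,45]):
        d0=np.cos(al)*-u+np.array([0,0,-np.sin(al)]); d1=-np.sin(al)*-u+np.array([0,0,-np.cos(al)])
        r=[]
        for d,z in((d0,28),(d0,160),(d1,160),(d1,41)):
            P=np.array([592,188,z])+19*d; r.append(solve_ik(P,ori(d,j).as_rotvec()))
        print(ang,sg,np.degrees(al),[x is not None for x in r], r[0],r[3])
E
```

```text
jar ((277.47296142578125, 211.66217041015625), (21.536266326904297, 32.057804107666016), 9.462322235107422) [[588.28 184.46  27.  ]] [[552.83 218.41  27.  ]
 [635.29 205.16  27.  ]
 [624.3  149.96  27.  ]
 [542.2  164.17  27.  ]]
front [[ 593.7 -230.5   20. ]]
end [[ 447.25 -244.65   20.  ]]
tip [[ 675.4  -220.53   14.  ]]
green [[448.42 282.73  24.  ]]
side proj [[314.7 232.3]]
[[-0.    0.37 -0.93]
 [ 0.   -0.93 -0.37]
 [-1.   -0.    0.  ]]
0.03 1 29.999999999999996 [True, True, True, True] [-0.18  1.22 -0.74  2.48  2.42  1.79  1.87] [-0.32  0.93  0.01  1.62 -0.2   1.1  -1.78]
0.03 1 35.0 [True, True, True, True] [-0.05  1.24 -0.92  2.46  2.37  1.75  2.05] [-0.31  0.96  0.01  1.56 -0.21  1.21 -1.77]
0.03 1 40.0 [True, True, True, True] [-0.03  1.17 -0.92  2.43  2.31  1.59  2.08] [-0.31  1.    0.02  1.5  -0.23  1.32 -1.75]
0.03 1 45.0 [True, True, True, True] [-0.01  1.11 -0.92  2.4   2.25  1.44  2.12] [-0.31  1.04  0.04  1.45 -0.25  1.42 -1.74]
0.03 -1 29.999999999999996 [True, True, True, True] [-0.18  1.22 -0.74  2.48  2.42  1.79 -1.28] [ 0.12  1.07 -0.82  1.58  0.45  1.23  0.74]

[... 709 characters left out ...]
  1.61  2.01] [-0.29  1.    0.03  1.52 -0.28  1.3  -1.79]
0.12 1 45.0 [True, True, True, True] [-0.04  1.11 -0.92  2.38  2.17  1.46  2.06] [-0.29  1.04  0.05  1.46 -0.31  1.4  -1.77]
0.12 -1 29.999999999999996 [True, True, True, True] [-0.22  1.2  -0.74  2.45  2.3   1.79 -1.34] [ 0.14  1.07 -0.81  1.6   0.42  1.19  0.69]
0.12 -1 35.0 [True, True, True, True] [-0.09  1.23 -0.92  2.43  2.27  1.77 -1.16] [ 0.14  1.11 -0.82  1.54  0.38  1.28  0.71]
0.12 -1 40.0 [True, True, True, True] [-0.07  1.17 -0.92  2.41  2.22  1.61 -1.13] [ 0.15  1.15 -0.83  1.48  0.35  1.37  0.74]
0.12 -1 45.0 [True, True, True, True] [ 0.05  1.22 -1.11  2.37  2.16  1.62 -0.95] [ 0.15  1.19 -0.84  1.43  0.31  1.46  0.75]
```

```bash
cat > jar.py <<'E'
from h import *
ang=.14; u=np.array([-np.cos(ang),np.sin(ang),0]); j=-np.array([-u[1],u[0],0]); al=np.radians(45); Z=np.array([0,0,1.])
d0=np.cos(al)*-u-np.sin(al)*Z; d1=np.sin(al)*u-np.cos(al)*Z
o0=ori(d0,j).as_rotvec(); o1=ori(d1,j).as_rotvec(); C=np.array([588,187,28.]); T=np.array([596,188,41.])
E
python3 - <<'E'
from jar import *
for b in(0,60,120,160,200): print(b,solve_ik(C+19*d0-b*d0,o0))
reach(C+19*d0-130*d0+[0,0,60],o0)
s=state();print(s["time_s"],s["joints"],s["tcp_pos"])
a=snapshot("side");b=snapshot("top");save(np.hstack([a[:,100:],b[60:460,150:][:400] if 0 else b[:,150:550]]),"pre.png",s=.8)
E
```

```text
0 [ 0.04  1.22 -1.11  2.38  2.14  1.64 -0.97]
60 [-0.04  1.1  -1.11  2.45  2.02  1.61 -1.1 ]
120 [-0.13  0.97 -1.11  2.52  1.89  1.55 -1.2 ]
160 None
200 None
3.2667 [-0.12  0.76 -1.1   2.5   1.78  1.37 -1.12] [510.55 197.33 166.45]
```

View pics/pre.png

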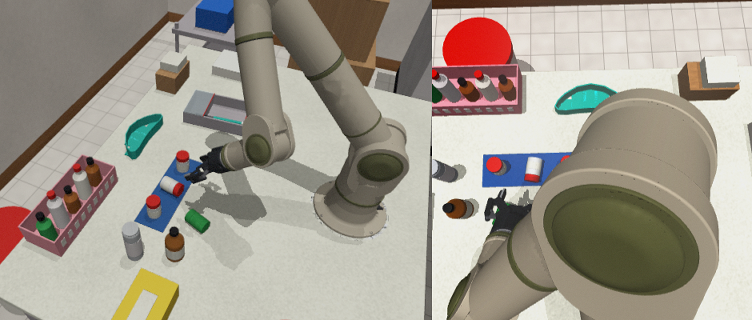

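```bash
python3 - <<'E'
from jar import *
movel(C+19*d0-111*d0+19*d0*0,o0,120)
movel(C+19*d0,o0,100)
s=state();print(s["time_s"],s["tcp_pos"],s["contact_force"])
a=snapshot("side")
command_gripper(40); s=state();print(s["finger_gap"],s["contact_force"])
movel(C+19*d0+[0,0,120],o0,100)
s=state();print(s["time_s"],s["finger_gap"],s["contact_force"])
b=snapshot("side");save(np.hstack([a[120:300,200:400],b[120:300,200:400]]),"grip.png",s=2)
E
```

```text
5.4 [601.04 185.5   14.99] [ 0.59  0.66 -0.23]
46.68606275409063 [-3.63  0.71  5.91]
7.2417 46.47139881924688 [ 0.33 -0.38 -0.63]
```

View pics/grip.png

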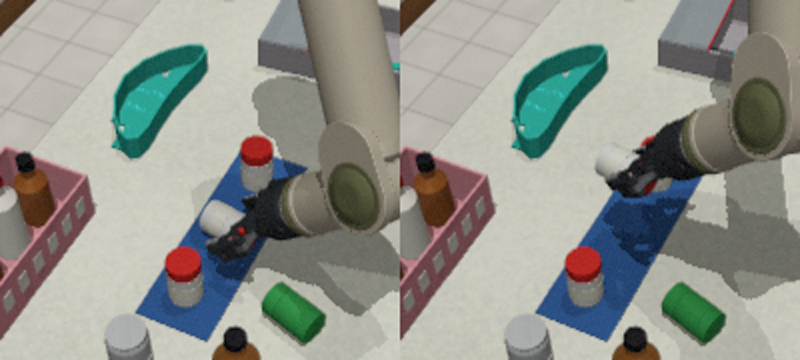

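```bash
python3 - <<'E'
from jar import *
H=np.array([0,0,150.])
for a in (75,105,135):
    th=np.radians(a); d=np.cos(th)*-u-np.sin(th)*Z
    reach(T+H+19*d,ori(d,j).as_rotvec()); s=state(); print(s["time_s"],s["joints"],s["finger_gap"])
movel(T+[0,0,40]+19*d1,o1,100)
s=state();print(s["time_s"],s["tcp_pos"],T+[0,0,40]+19*d1)
b=snapshot("side");save(b,"flip.png",(230,150,370,270),5)
c=snapshot("top");save(c,"flipt.png")
print(proj("side",[T+[0,0,40-37.5],T+[0,0,40+37.5],T+[0,0,40]])-[230,150])
E
```

```text
8.2 [ 0.15  0.65 -0.94  2.02  1.08  0.81 -0.02] 46.8284010413364
8.8167 [ 0.2   0.82 -0.94  1.69  0.5   1.17  0.55] 46.87885958529007
9.3333 [ 0.18  1.04 -0.94  1.39  0.23  1.62  0.69] 46.79859271844304
10.5833 [582.99 190.11  68.29] [582.7  189.87  67.56]
[[82.14 77.47]
 [81.23 59.93]
 [81.7  68.88]]
```

View pics/flip.png

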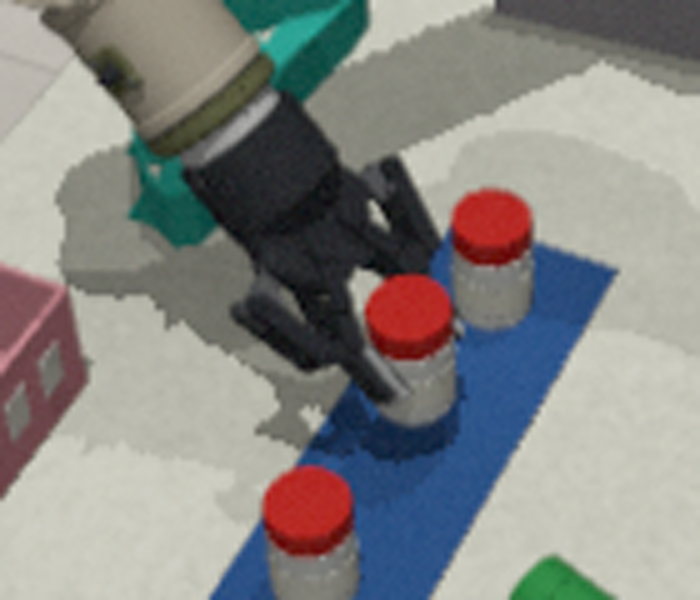

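```bash
python3 - <<'E'
from jar import *
movel(T+[0,0,12]+19*d1,o1,80)
f0=state()["contact_force"];h=12
while h>-8:
    h-=1.5; movel(T+[0,0,h]+19*d1,o1,20); s=state(); f=s["contact_force"]-f0; print(h,f,s["tcp_pos"][2],s["time_s"])
    if f[2]>4: break
b=snapshot("side");save(b,"down.png",(230,150,370,270),5)
E
```

```text
10.5 [ 0.96 -1.08  0.18] 38.29555467768276 11.4333
9.0 [-0.91 -0.44  0.92] 36.57838906153478 11.6833
7.5 [-0.27 -0.63 -0.79] 34.97127263829455 11.9333
6.0 [ 0.32 -0.44  0.16] 33.425770784782 12.1833
4.5 [ 0.57 -0.2  -0.88] 31.97305985434506 12.4333
3.0 [ 1.14 -1.07  0.34] 30.43257595533961 12.6833
1.5 [-0.12 -0.35  0.52] 28.944010805422888 12.9333
0.0 [ 0.34 -2.17  5.98] 28.335945606716038 13.1833
```

View pics/down.png

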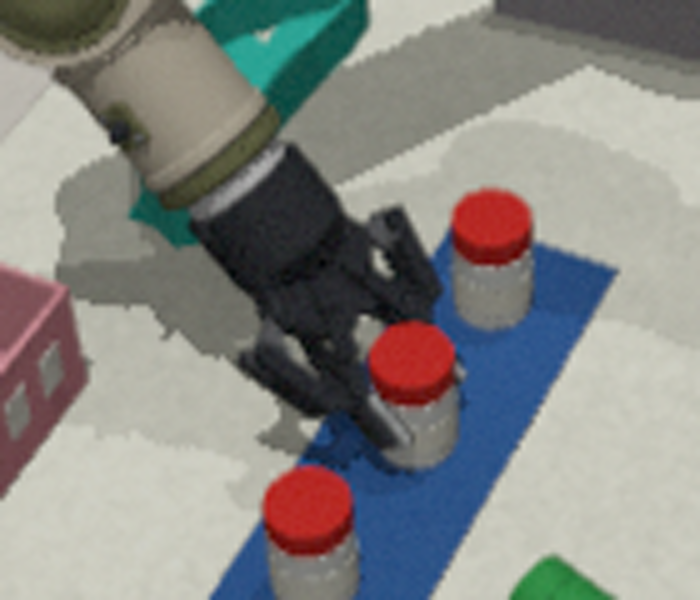

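```bash
python3 - <<'E'
from jar import *
command_gripper(85); print(state()["finger_gap"])
movel(T+19*d1-60*d1,o1,80)
movel(T+19*d1-70*d1+[0,0,130],o1,150)
s=state();print(s["time_s"],s["tcp_pos"],s["joints"])
# spatula pre-pose IK options
cen=np.array([561.,-233,0]); 
tip=np.array([675.4,-220.5]);end=np.array([447.3,-244.6]);print("len",np.linalg.norm(tip-end),(tip+end)/2)
a=snapshot("side");b=snapshot("top");save(np.hstack([a[150:270,230:370],b[150:270,200:340]]),"rel.png",s=2.8);save(b,"relt.png")
k=mask(b,(0,150,80),(8,255,255),(205,180,350,245))|mask(b,(172,150,80),(180,255,255),(205,180,350,245))
for c in blobs(k): 
    p=cv2.minAreaRect(c); print("red",p, cast("top",p[0],76))
E
```

```text
85.0008468669996
15.6667 [631.38 182.66 205.93] [ 0.16  1.06 -0.92  1.23  0.23  1.75  0.72]
len 229.36961437819087 [ 561.35 -232.55]
red ((274.0, 206.0), (18.0, 18.0), 90.0) [[594.02 186.8   76.  ]]
red ((227.0, 205.0), (18.0, 18.0), 90.0) [[599.79 302.06  76.  ]]
red ((319.5, 203.0), (17.0, 18.0), 0.0) [[598.33  75.14  76.  ]]
```

View pics/rel.png

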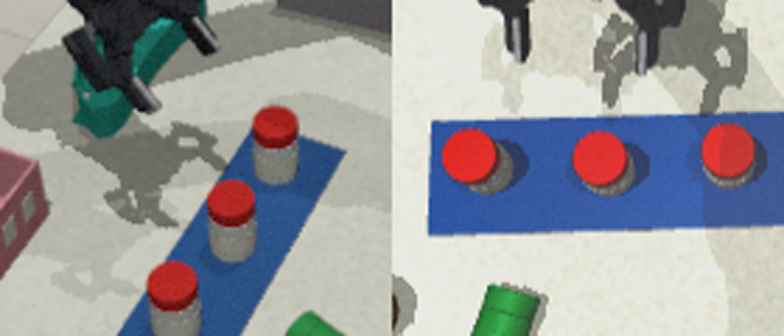

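```bash
cat > spa.py <<'E'
from h import *
psi=.10; M0=np.array([561.35,-232.5,12.]); Z=np.array([0,0,1.]); phi=np.radians(12); SG=1
def S(xi,z,th,yaw=psi,mid=None):   # spatula pose: along-plane pos, height, handle-up angle (deg)
    a=np.array([np.cos(psi),np.sin(psi),0]); p=M0+xi*a if mid is None else np.array(mid,float); p=np.r_[p[:2],z]
    return p,R.from_euler("z",yaw)*R.from_euler("y",np.radians(th))
ex,ey=np.eye(3)[:2]
rel_r=ori(np.array([np.sin(phi),0,-np.cos(phi)]),SG*ey); rel_p=np.array([-25,0,-3.5])
def tcp(s): return s[0]+s[1].apply(rel_p),(s[1]*rel_r).as_rotvec()
W=[S(0,16,0),S(21,16,0),S(25,37,12.5),S(29,58.6,25),S(29-83,58.6+38.7,25),S(29-83,230,25)]
E
python3 - <<'E'
import spa
from spa import *
for sg in(1,-1):
    spa.rel_r=ori(np.array([np.sin(phi),0,-np.cos(phi)]),sg*ey)
    print(sg)
    for w in [S(0,150,0),S(0,12,0)]+W: print(solve_ik(*tcp(w)))
    for y in(.1,.5,.8,1.1,1.5): 
        m=np.array([594,187])-115*np.array([np.cos(y),np.sin(y)]); print(y,solve_ik(*tcp(S(0,220,0,y,m))))
E
```

```text
1
[ 1.01  0.67 -0.96  2.1   0.93  0.6   1.12]
[ 0.79  0.82 -0.63  2.17  1.42  0.35  0.66]
[ 0.8   0.81 -0.64  2.17  1.4   0.36  0.68]
[ 0.79  0.83 -0.67  2.13  1.34  0.39  0.74]
[ 0.83  0.88 -0.85  1.97  0.97  0.78  1.07]
[ 0.78  0.92 -0.89  1.8   0.8   1.1   1.19]
[ 0.89  0.81 -0.93  1.95  0.78  1.06  1.19]
[ 0.97  0.66 -1.05  1.85  0.61  1.26  1.34]
0.1 [ 0.15  0.39 -0.9   2.25  0.79  0.61  0.34]
0.5 [ 0.49  0.47 -1.13  2.25  0.81  0.61  0.86]
0.8 [ 0.66  0.58 -1.25  2.18  0.8   0.69  1.28]
1.1 [ 0.64  0.57 -1.1   2.09  0.59  0.69  1.88]
1.5 [ 0.64  0.68 -1.1   1.92  0.54  0.86  2.38]
-1
[ 0.42  0.5  -0.07  2.13 -0.18  0.33 -0.94]
[ 0.63  0.76 -0.39  2.18  1.34  0.17 -2.42]
[ 0.64  0.76 -0.39  2.18  1.3   0.18 -2.38]
[ 0.62  0.77 -0.39  2.14  1.15  0.19 -2.25]
[ 0.26  0.72  0.06  2.   -0.08  0.43 -1.09]
[ 0.22  0.75  0.06  1.84  0.06  0.77 -1.25]
[ 0.28  0.63  0.03  1.99  0.11  0.73 -1.25]
[ 0.37  0.46 -0.1   1.88  0.15  1.02 -1.29]
0.1 [-1.01  0.32  0.61  2.31 -0.3   0.38 -1.64]
0.5 [-0.34  0.27 -0.    2.29 -0.09  0.37 -1.34]
0.8 [-0.04  0.32 -0.22  2.22 -0.1   0.44 -0.92]
1.1 [ 0.22  0.39 -0.45  2.11  0.01  0.54 -0.66]
1.5 [ 0.35  0.51 -0.59  1.93  0.11  0.72 -0.33]
```

```bash
python3 - <<'E'
from spa import *
reach([560,20,300],tcp(S(0,150,0))[1])
reach(*tcp(S(0,150,0)))
command_gripper(40)
s=state();print(s["time_s"],s["joints"],s["tcp_pos"],tcp(S(0,150,0))[0],s["finger_gap"])
movel(*tcp(S(0,50,0)),120)
s=state();print(s["time_s"],s["contact_force"])
a=snapshot("side");b=snapshot("top");save(np.hstack([a[100:190,310:450],b[150:240+0,400:400+0] if 0 else b[150:240,380:520]]),"ab.png",s=2.8)
E
```

```text
18.3167 [ 0.97  0.64 -0.89  2.1   0.87  0.56  1.17] [ 536.56 -234.9   146.67] [ 536.47 -235.    146.5 ] 40.07634038252119
19.3 [-0.35  0.42 -0.24]
```

View pics/ab.png

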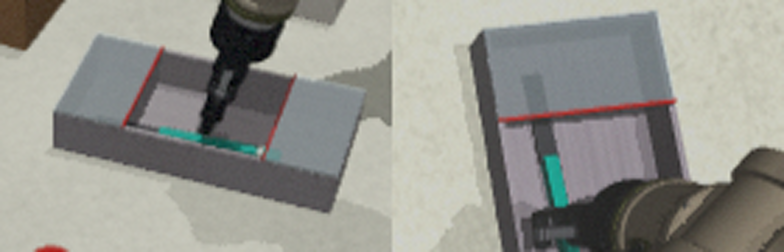

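```bash
python3 - <<'E'
from spa import *
p,o=tcp(S(0,12,0)); f0=state()["contact_force"]
movel(p+[0,0,12],o,80); print(state()["contact_force"]-f0)
movel(p,o,30); s=state(); print(s["tcp_pos"],p,s["contact_force"]-f0)
command_gripper(5); s=state(); print(s["time_s"],s["finger_gap"],s["tcp_pos"],s["contact_force"]-f0)
movel(*tcp(W[0]),20); s=state(); print(s["time_s"],s["finger_gap"],s["contact_force"]-f0)
a=snapshot("side");b=snapshot("top");save(np.hstack([a[100:190,310:450],b[150:240,380:520]]),"held.png",s=2.8)
E
```

```text
[ 0.54  0.43 -1.41]
[ 536.39 -236.77    8.76] [ 536.47 -235.      8.5 ] [-0.57 -5.24  1.1 ]
20.7833 12.253953766251742 [ 536.58 -234.61    8.89] [-2.13 -0.07  5.24]
21.1333 12.359752365160585 [ 0.36  0.37 -1.27]
```

View pics/held.png

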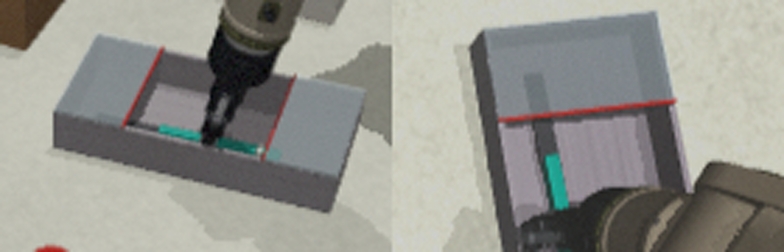

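```bash
python3 - <<'E'
from spa import *
f0=state()["contact_force"]
for w,v in zip(W[1:],(25,20,20,50,100)):
    p,o=tcp(w); movel(p,o,v); s=state(); f=s["contact_force"]-f0
    print(s["time_s"],s["tcp_pos"]-p,s["finger_gap"],f)
    if np.linalg.norm(f)>8: print("STOP"); break
a=snapshot("side");save(a,"out.png")
E
```

```text
22.225 [-0.21 -0.05 -0.05] 12.233202822048836 [1.51 0.2  0.82]
23.7167 [-0.25 -0.03 -0.09] 12.179938972076862 [ 1.15 -0.23  0.62]
25.2417 [-0.28 -0.15 -0.07] 12.269278522706026 [-0.06  0.18  1.09]
27.225 [ 0.17  0.09 -0.1 ] 12.30430368975828 [ 1.38 -0.07  0.3 ]
28.7 [-0.3   0.01 -0.62] 12.232062073596367 [ 0.83 -1.03  1.09]
```

View pics/out.png

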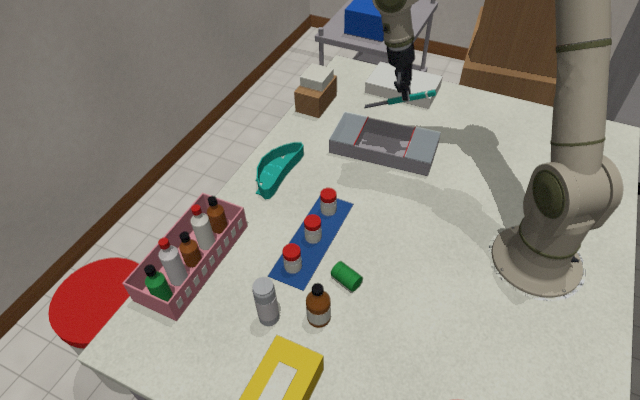

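```bash
python3 - <<'E'
from spa import *
y=.8; J=np.array([594,187.]); m=J-115*np.array([np.cos(y),np.sin(y)])
F=S(0,200,0,y,m)
reach(*tcp(S(-54,260,0)))
mid=(M0[:2]+m)/2
reach(*tcp(S(0,260,0,.45,mid)))
reach(*tcp(S(0,260,0,y,m)))
movel(*tcp(F),60); pause(.5)
s=state();print(s["time_s"],s["tcp_pos"],tcp(F)[0],s["finger_gap"],s["joints"],abs(s["qd"]).max())
a=snapshot("side");b=snapshot("top")
print("expected tip/end px side",proj("side",[[*J,200],[*(2*m-J),200]]),"top",proj("top",[[*J,200],[*(2*m-J),200]]))
save(np.hstack([a[80:330,180:460],b[80:330,200:480]]),"fin.png",s=1.4)
E
```

```text
32.3583 [496.49  86.53 196.55] [496.46  86.57 196.5 ] 12.224378664874132 [ 0.55  0.53 -1.06  2.21  0.73  0.57  1.36] 0.0009013454158715797
expected tip/end px side [[311.02 189.06]
 [391.5  166.72]] top [[266.04 195.26]
 [346.76 269.89]]
```

View pics/fin.png

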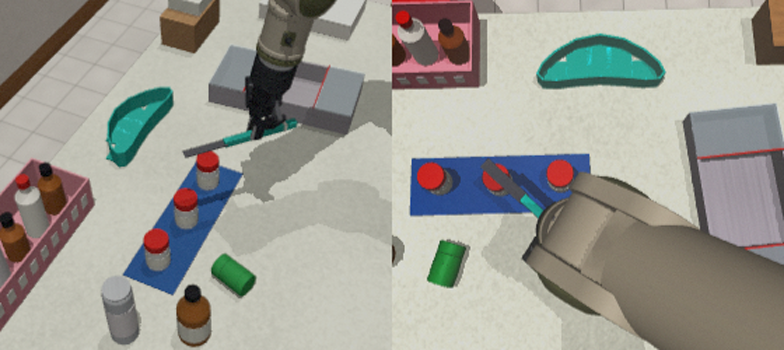

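```bash
python3 -c "
from h import *
t=snapshot('top')
R4=(205,180,350,245)
for c in blobs(mask(t,(0,150,80),(8,255,255),R4)|mask(t,(172,150,80),(180,255,255),R4)):print(cv2.minAreaRect(c)[:2])
print(close_job())"
```

```text
((269.5, 210.5), (16.970565795898438, 7.071069240570068))
((278.7500305175781, 199.75003051757812), (10.60660171508789, 2.8284268379211426))
((227.0, 205.0), (18.0, 18.0))
((320.0, 203.0), (18.0, 18.0))
the job is handed in; nothing more can be done
None
```

I stood the tipped jar up, drew the spatula out of the box, and handed the job in at about 32 s of the 64 s allowed. The arm is still holding the spatula.

- **Jar:** I gripped it with the tool at a slant, turned it 90° and lowered it until it touched the strip. After I let go it stood at about (594, 187) mm, centred on the strip. At hand-in the two neighbouring lids were within half a pixel of where they started.
- **Spatula:** I gripped the handle, slid it about 21 mm forward and raised the handle end 25°. I then drew it out slantwise; the wrist force changed by less than 2 N during the draw.
- **Final pose:** The spatula is level and motionless at about 200 mm height, roughly 120 mm above the jar lids. The blade tip is within about 2 pixels of the point above the jar in both camera views.

- **Finger contact:** On the way down into the box, an open finger took about 5 N sideways. It probably brushed the box wall, and this stopped once the gripper closed.
- **Limited last check:** The blade partly hides the middle jar in the last top view, so its final position was checked only by eye in the last pictures. I did not measure the bystanders; in the final pictures they looked undisturbed.

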